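# Load a paint test panel into the coating gauge and hold its click lever at three

## Robot

A 6-joint arm with a two-finger parallel gripper is mounted at the origin on the work surface. World frame = base frame: x ahead of the robot, y to its left, z up, the work surface at z = 0. Lengths are in mm, angles in rad, forces in N, time in s.
With the tool pointing down it reaches from about 400 to 925 mm from the base axis. Payload 12.5 kg.
Tool frame: the origin (TCP) lies on the centre line of the jaws, within the pads' length; the fingertips stand 17 mm ahead of it and the grasp point (between the pads) lies 2 mm behind it; z points along the fingers, y is the line along which they close (so a half turn about z gives the same grasp; the last joint's range is limited). The gripper opens to 95 mm and grips with 3 to 60 N. Pads are 20 mm wide; open, the fingers measure 119 mm over their backs; the gripper's body (75 mm by 180 mm) begins 59 mm behind the grasp point.
Start: joints at [0.998, 0.491, 1.559, -0, 1.092, -0.106], TCP at [281.256, 558.158, 231.661] pointing down, gripper open.
Joint ranges: [-3.1, 3.1], [-0.84, 2.19], [0.05, 2.79], [-1.13, 4.28], [0.06, 2.93], [-2.69, 2.69]. Speed limits (rad/s): [2.22, 2.22, 2.79, 3.14, 3.14, 3.14].

## Interface

Orientations are given as [roll, pitch, yaw] about the fixed x, y, z axes, in that order (R = Rz(yaw) Ry(pitch) Rx(roll)).
In Python, from cell import env gives the robot as it stands.
- The arm moves only by the tool drive_tool, never from a script. Its argument "deltas" is text: rows parted by semicolons, each of 4 numbers parted by spaces: the shift along the world's x, y, z normalised to -1 to 1, where 1 is 100 mm, then the turn about the world's z normalised to -1 to 1, where 1 is 180 degrees. A call has 1 to 10 rows; each row shifts and turns the commanded pose from where the row before left it; what a row does not reach is not made up. A row lasts 1/12 s, in which the tool goes at most 41.7 mm and 7.16 degrees, less where a joint would pass 70% of its speed; a pose out of reach is approached as far as the arm can. A call with a number of a shift or a turn outside -1 to 1 is refused whole. A call with a gripper value outside its range is refused whole. "gripper" is the closure, from 0 (fully open) to 1 (shut), set as the call begins (left out, the last holds). The fingers move at their own pace and stop on an object; the grip force is fixed at half the most. Time passes only in rows, so rows that do not move let the fingers close. It gives the time, the measured TCP pose, the force, the opening and the grip force at its end, in the units of the state.
- env.state(): the state, without advancing time (a new reading comes with each control period).
- env.read_camera(name): name is "side" or "top" or "wrist"; returns (picture, depth): 384x512x3 uint8, red, green, blue; 384x512 float32, mm along the optical axis (not along the pixel's ray), 0 where there is no reading.
- env.camera_params(name): a dict with "mtx" (3x3 intrinsics, pixels), "k1" (the pictures are not rectified: a ray, as slopes to the right and down, at radius r is drawn at 1 + k1 r^2 times it, then the intrinsics apply), "camera_from_world" (4x4, takes a point from world to camera coordinates); the wrist camera has in their place "mount" (4x4, takes a point from camera to tool coordinates, whose origin is the TCP and whose axes are the flange's). Camera axes: x right, y down, z forward; pixel columns grow to the right and rows downward; lengths in mm; the calibration is good to about 2 mm. A picture is of the moment at which its call begins: read the wrist's pose just before it. camera_params takes no time and is no camera call.
- env.job_done(): hands the job in; it is judged then, once.
The state is a dict: "t": time; "joints": joint angles; "qvel": joint speeds; "tau": joint torques, N m; "eef_pos": TCP position; "tcp_rot": TCP orientation; "ft_force": force on the tool from outside, world axes, zero at the start; "moment": the same for the moment, N m; "opening": opening from 0.0 (shut) to 1.0 (fully open); "grip_force": force on a finger pad.
Only numpy, scipy, OpenCV 4.12 (cv2) and the standard library are available. Lean on these libraries where they do the work, as an engineer would, in place of code of your own. Each camera call takes 0.05 s, during which the arm holds its last target. There are 200 camera calls.

## Task

Take the red-painted test panel out of the wooden rack, slide it upright into the slot of the green coating gauge until it sits fully home, and let go of it. Then swing the gauge's red-handled spring lever away from its rest, feeling the clicks: stop when it has dropped in after the third click, never going on over the fourth, and finish with the gripper still holding the lever there, because it springs back if let go. Leave the other panels, the tins, bottle, brush pot and scraper where they are.

Things in the scene. Friction and masses are not known exactly. Their poses are not given: they have to be found in the camera images.
- red_panel_centre (a point): Centre (half-way up) of the red test panel, a loose rigid slab 8 mm thick (own x), 80 mm wide (own y), 120 mm tall (own z, up), 100 to 210 g. At the start it stands upright in one of the rack's three slots, underside 7 mm and centre 67 mm above the table, the lowest 28 mm of it inside the rack.
- rack: Fixed pale wooden rack block, 195 mm (own x) by 110 mm (own y), 35 mm high, origin under its centre on the table. Three slots 65 mm apart along its x, each 11 by 83 mm and 28 mm deep, hold the red, grey and blue panels in any order; the panels' thickness lies along the rack's x.
- grey_panel: Bystander: grey panel of the same size standing in the rack; origin at the centre of its underside.
- blue_panel: Bystander: blue panel of the same size standing in the rack; origin at the centre of its underside.
- gauge: Fixed green coating gauge; base plate from own x -60 to +120 mm, 300 mm wide along own y, 10 mm thick; origin on the table. The dark steel slot block (50 by 107 mm, top 50 mm above the table) is centred at own y +90 mm; a green round turret (124 mm across, top 45 mm above the table) at own y -80 mm carries the index plate and the lever.
- slot_floor (a point): Centre of the floor of the gauge's panel slot, 16 mm above the table; axes as the gauge's. The slot is 10 mm wide along its x and 82 mm along its y, 34 mm deep, open upward, its mouth bevelled 5 mm all round. Home: the panel stands on this floor, its 8 mm thickness along the slot's x, its centre 60 mm above this point, 86 mm of it showing above the block.
- lever: The gauge's spring lever: steel bar swinging level; origin on its upright axis, 64 mm above the table (underside of the bar); own x points along the bar to the handle. It swings counter-clockwise, seen from above, up to 1.8 rad from its rest stop. A spring drives it back to rest: 4.5 N at the handle at rest, 8 N at 1 rad; the clicks cannot keep it from springing back.
- lever_grip (a point): Grip point on the lever's upright red round handle, 85 mm out from the lever's axis, 98 mm above the table. The handle is 14 mm across and stands from 72 to 124 mm above the table (the bar lies below it); it can be pinched from above or pushed from behind.
- index_plate: Aluminium index plate with five brass ribs, fixed below the lever at a setting that differs each time; origin on the lever's axis, 45 mm above the table. Own x points to where the handle is after the third click. Ribs at -0.75, -0.45, -0.15, +0.15, +0.45 rad from own x, counter-clockwise positive; the first is 0.16 to 0.46 rad ahead of the lever's rest.
- sensor_head: Black sensor head of the gauge, 45 by 30 mm, top 77 mm above the table; origin under the middle of its front, 60 mm beyond the slot's centre at rest. The lever draws it towards the panel, about 6 mm a click; it never reaches the panel.
- plunger: Spring ball under the lever, 55 mm from its axis, that makes the clicks as it rides over the index plate's ribs, one click per rib. At the handle it adds about 3.5 N before a rib's crest and takes off as much just after it; mid-way between ribs only the lever's spring is felt. Origin at the ball's centre.
- white_tin: Bystander: white paint tin, 90 mm across, 110 mm high, origin under its centre.
- blue_tin: Bystander: blue paint tin, 74 mm across, 90 mm high, origin under its centre.
- thinner_bottle: Bystander: white plastic bottle, 72 mm across, 160 mm high, origin under its centre.
- brush_pot: Bystander: yellow pot, 82 mm across, 100 mm high, with brushes standing up to about 190 mm, origin under its centre.
- scraper: Bystander: scraper 210 mm long lying flat, along its own x.
Mind the look-alikes: they are no part of the job. Leave any pink or turquoise look-alike of the part that bears red_panel_centre alone.

How it is judged:
By the outcome, as a careful person would: the job done as asked, in the order asked, and still so for the second after the job is handed in, while the arm keeps its last pose, push and grip.
It also fails if it takes over 72 s, if anything falls off the work surface, if the arm or the gripper's body presses on something with over 40 N, if the wrist force passes 120 N, or if a joint passes its speed limit or range.

## Working session

There is one attempt and no reset: what is moved stays moved. The work goes in short steps, Python scripts to look and compute and a tool call to move; the robot and the scene stay as the last step left them, time stands still between calls to the robot, and variables do not carry over. Pictures are saved under pics/ and viewed, at most 10 in all, crops included, and the job is handed in when it is done.

Besides the shell and the picture viewer there is one more tool, called after ">>>" in YAML: its name, and indented under it one key for each argument. drive_tool: Moves the arm, as the interface text tells. Its arguments: {"type":"object","properties":{"deltas":{"type":"string"},"gripper":{"type":"number"}},"required":["deltas"]}

```bash
mkdir -p pics; cat > h.py <<'E'
import numpy as np, cv2
from cell import env
from scipy.spatial.transform import Rotation as R
def params(n):
    p=env.camera_params(n); K=np.array(p['mtx']); k1=p['k1']
    if 'mount' in p:
        s=env.state(); T=np.eye(4); T[:3,:3]=R.from_euler('xyz',s['tcp_rot']).as_matrix(); T[:3,3]=s['eef_pos']
        wc=T@np.array(p['mount'])
    else: wc=np.linalg.inv(np.array(p['camera_from_world']))
    return K,k1,wc
def shot(n):
    P=params(n); im,d=env.read_camera(n); return im,d,P
def slopes(px,P):
    K,k1,_=P; px=np.atleast_2d(px).astype(float)
    return cv2.undistortPoints(px.reshape(-1,1,2),K,np.array([k1,0,0,0,0.]) ).reshape(-1,2) if False else _und(px,K,k1)
def _und(px,K,k1):
    d=np.c_[(px[:,0]-K[0,2])/K[0,0],(px[:,1]-K[1,2])/K[1,1]]; u=d.copy()
    for _ in range(30): u=d/(1+k1*(u**2).sum(1))[:,None]
    return u
def plane(px,z,P):
    u=slopes(px,P); wc=P[2]; r=np.c_[u,np.ones(len(u))]@wc[:3,:3].T; o=wc[:3,3]
    return o+r*((z-o[2])/r[:,2])[:,None]
def pts(px,d,P):
    px=np.atleast_2d(px); u=slopes(px,P); z=d[px[:,1].astype(int),px[:,0].astype(int)]
    return np.c_[u*z[:,None],z]@P[2][:3,:3].T+P[2][:3,3]
def cloud(d,P):
    v,u=np.nonzero(d>0); p=np.c_[u,v]; return p,pts(p,d,P)
def hsv(im): return cv2.cvtColor(im,cv2.COLOR_RGB2HSV)
def save(n,im): cv2.imwrite('pics/'+n,im[...,::-1])
E
python3 - <<'E'
from h import *
print(env.state())
a=[]
for n in('top','side','wrist'):
    im,d,P=shot(n); save(n+'0.png',im); print(n,P[0].tolist(),P[1],P[2].round(3).tolist())
    np.savez('/tmp/'+n,im=im,d=d)
E
```

```text
{'t': 0.0, 'joints': array([ 9.98372724e-01,  4.91561455e-01,  1.55943206e+00,  4.91776183e-06,
        1.09172449e+00, -1.05616716e-01]), 'qvel': array([ 0.00066277, -0.0004653 , -0.00154915, -0.00066112, -0.00028666,
        0.00052774]), 'tau': array([-3.87104534e-03, -6.12637424e+01, -2.58173704e+01,  6.91517699e-02,
        4.82294220e-02, -1.45891827e-04]), 'eef_pos': array([281.13984274, 557.9488169 , 231.06655563]), 'tcp_rot': array([-3.14047403e+00, -1.22972323e-04,  2.67478343e+00]), 'ft_force': array([-0.46562595, -0.34298061, -0.19287497]), 'moment': array([-0.01474622,  0.03826643,  0.01496361]), 'grip_force': 0.0, 'opening': 0.9967887789694628}
top [[430.69895518029557, 0.0, 256.9958817965421], [0.0, 430.69895518029557, 192.87588132642836], [0.0, 0.0, 1.0]] 0.03530077255840282 [[0.002, -0.972, 0.233, 128.032], [-1.0, -0.002, -0.0, 22.594], [0.001, -0.233, -0.972, 1518.565], [0.0, 0.0, 0.0, 1.0]]
side [[450.4364116533631, 0.0, 260.28607509195314], [0.0, 450.4364116533631, 189.24732421842253], [0.0, 0.0, 1.0]] 0.004921098021351374 [[0.999, -0.047, 0.024, 432.745], [-0.052, -0.783, 0.62, -845.205], [-0.01, -0.621, -0.784, 1179.468], [0.0, 0.0, 0.0, 1.0]]
wrist [[277.8626104774024, 0.0, 257.4399850121774], [0.0, 277.8626104774024, 194.17911681605042], [0.0, 0.0, 1.0]] -0.05878723537580283 [[0.45, 0.862, 0.234, 215.136], [0.893, -0.435, -0.118, 590.781], [0.0, 0.262, -0.965, 383.753], [0.0, 0.0, 0.0, 1.0]]
```

View pics/top0.png

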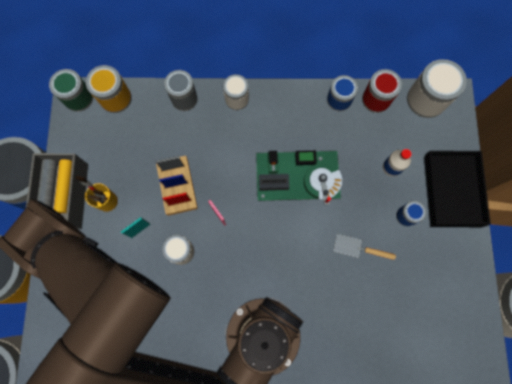

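View pics/side0.png

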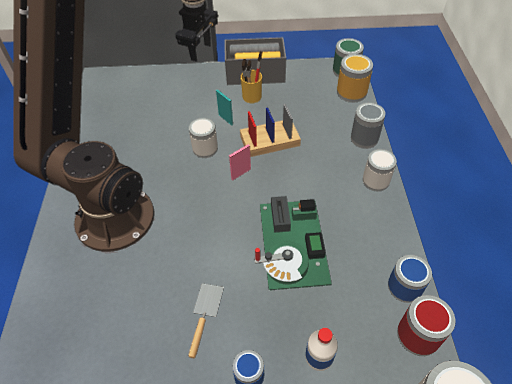

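The top view shows the rack at about (176,185), with the red panel nearest the robot at (176,199). The gauge is at (298,175), its slot block at (273,182), and the turret at (323,182) with its handle at (329,200). A pink panel stands at (217,212) and a turquoise one at (135,228). In the side view the red panel is at (252,128), the slot at (280,213) and the handle at (257,254). Next I'll work out coarse positions.

```bash
python3 - <<'E'
from h import *
for n in('top','side'):
    z=np.load(f'/tmp/{n}.npz'); im,d=z['im'],z['d']; P=params(n); H=hsv(im)
    red=((H[...,0]<5)|(H[...,0]>174))&(H[...,1]>150)&(H[...,2]>70)
    k,l,s,c=cv2.connectedComponentsWithStats(red.astype(np.uint8))
    for i in range(1,k):
        if s[i,4]>5:
            v,u=np.nonzero(l==i); q=pts(np.c_[u,v],d,P); print(n,s[i],c[i].round(1),np.median(q,0).round(),q.min(0).round(),q.max(0).round())
z=np.load('/tmp/top.npz'); P=params('top')
for nm,px,h in(('plate corners',[[257,153],[338,152],[341,200],[259,201]],10),('slot',[[258,176],[288,175],[288,188],[258,189]],50),('pivot',[[323,179]],75),('rack',[[157,162],[185,156],[197,208],[166,214]],35)):
    print(nm,plane(px,h,P).round().tolist())
E
```

```text
top [376  74  21  18 290] [385.9  82.7] [ 860. -430.  131.] [ 825. -465.  124.] [ 894. -394.  140.]
top [371  98  19  13 151] [379.4 104.8] [ 806. -420.   64.] [ 128. -459.   19.] [ 817.   23. 1519.]
top [401 149  10  10  76] [405.5 153.6] [ 589. -469.  159.] [ 575. -484.  145.] [ 606. -453.  166.]
top [163 193  26  11 158] [176.4 198.3] [451. 295.  94.] [128.  23.  37.] [ 461.  334. 1519.]
top [327 197   4   5  14] [328.3 198.8] [ 444. -215.  121.] [ 441. -221.   96.] [ 449. -211.  132.]
side [255  69   5  13  31] [256.8  74.7] [482. 575.  96.] [474. 566.  70.] [491. 587. 122.]
side [248 112   8  34 171] [251.8 128.3] [451. 286.  92.] [ 433. -845.   25.] [ 462.  330. 1179.]
side [255 248   5  13  52] [257.3 253.5] [ 446. -222.  114.] [ 440. -225.   78.] [ 451. -210.  127.]
side [416 301  33  30 784] [432.  315.5] [ 859. -429.  131.] [ 433. -845.  125.] [ 899. -390. 1179.]
side [398 309  48  46 722] [415.3 339.1] [ 820. -468.   63.] [ 802. -485.   12.] [ 886. -397.  114.]
side [318 328  14  15 170] [324.6 335. ] [ 589. -473.  158.] [ 433. -845.   -4.] [ 605. -396. 1179.]
plate corners [[641.0, 22.0, 10.0], [645.0, -276.0, 10.0], [464.0, -279.0, 10.0], [460.0, 15.0, 10.0]]
slot [[542.0, 19.0, 50.0], [546.0, -88.0, 50.0], [498.0, -87.0, 50.0], [494.0, 19.0, 50.0]]
pivot [[524.0, -207.0, 75.0]]
rack [[597.0, 382.0, 35.0], [620.0, 282.0, 35.0], [429.0, 232.0, 35.0], [407.0, 340.0, 35.0]]
```

>>> drive_tool:
  deltas: "0.19 -0.23 0.1 -0.028;0.19 -0.23 0.1 -0.028;0.19 -0.23 0.1 -0.028;0.19 -0.23 0.1 -0.028;0.19 -0.23 0.1 -0.028;0.19 -0.23 0.1 -0.028;0.19 -0.23 0.1 -0.028;0.19 -0.23 0.1 -0.028;0.19 -0.23 0.1 -0.028;0.19 -0.23 0.1 -0.028"
  gripper: 0.45

```text
t: 0.98
eef_pos: [471.9, 326.8, 332.1]
tcp_rot: [-3.141, 0.0, 1.791]
ft_force: [0.6, 0.7, 0.4]
opening: 0.546
grip_force: 0.0
```

>>> drive_tool:
  deltas: "0 0 0 0;0 0 0 0;0 0 0 0"

```text
t: 1.23
eef_pos: [470.9, 328.2, 331.2]
tcp_rot: [-3.141, -0.0, 1.796]
ft_force: [0.4, -0.0, -0.3]
opening: 0.549
grip_force: 0.0
```

```bash
python3 - <<'E'
from h import *
im,d,P=shot('wrist'); save('w1.png',im); np.savez('/tmp/w1',im=im,d=d,K=P[0],k=P[1],T=P[2])
print(P[2].round(2).tolist())
H=hsv(im)
red=((H[...,0]<5)|(H[...,0]>174))&(H[...,1]>150)&(H[...,2]>50)
k,l,s,c=cv2.connectedComponentsWithStats(red.astype(np.uint8))
for i in range(1,k):
    if s[i,4]>30:
        v,u=np.nonzero((l==i)&(d>0)); q=pts(np.c_[u,v],d,P); print(s[i],c[i].round(),np.median(q,0).round(1),q.min(0).round(),q.max(0).round())
        t=q[:,2]>122; 
        if t.sum()>10:
            print(t.sum(),cv2.minAreaRect(q[t][:,:2].astype(np.float32)), np.median(q[t],0))
E
```

```text
[[0.97, 0.22, 0.06, 454.23], [0.22, -0.94, -0.25, 399.53], [-0.0, 0.26, -0.97, 483.86], [0.0, 0.0, 0.0, 1.0]]
[291   0  13  15  71] [296.   7.] [472.4 567.8  35.6] [467. 564.  16.] [480. 573.  59.]
[236 159   8  66 375] [239. 191.] [450.9 304.9 126.3] [441. 258.  41.] [463. 335. 128.]
313 ((452.3063659667969, 296.3062744140625), (7.160773754119873, 77.83419036865234), 13.350229263305664) [452.033794   298.33888084 126.44445174]
```

View pics/w1.png

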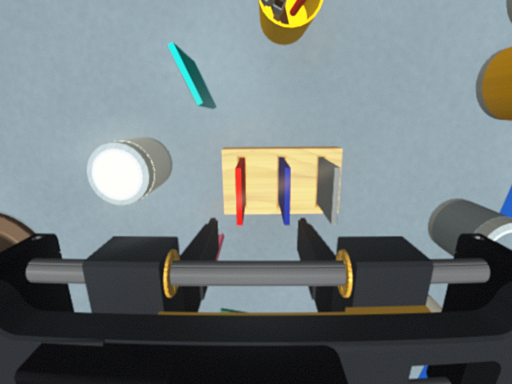

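The wrist view shows the red panel's top edge at (240,190), then blue at (287,190) and grey at (330,190). I'll move above the red one.

>>> drive_tool:
  deltas: "-0.06 -0.1 -0.3 0.0025;-0.06 -0.1 -0.3 0;-0.06 -0.12 -0.3 0;0 0 -0.3 0;0 0 0 0;0 0 0 0;0 0 0 0"

```text
t: 1.87
eef_pos: [453.6, 297.2, 213.0]
tcp_rot: [3.14, -0.0, 1.804]
ft_force: [-0.7, 0.7, 1.0]
opening: 0.552
grip_force: 0.0
```

```bash
cat >> h.py <<'E'
def redtop(im,d,P,zlo=122,zhi=131):
    H=hsv(im); red=((H[...,0]<5)|(H[...,0]>174))&(H[...,1]>150)&(H[...,2]>50)&(d>0)
    k,l,s,c=cv2.connectedComponentsWithStats(red.astype(np.uint8)); i=1+np.argmax(s[1:,4])
    v,u=np.nonzero(l==i); q=pts(np.c_[u,v],d,P); t=(q[:,2]>zlo)&(q[:,2]<zhi)
    print(s[i],t.sum(),cv2.minAreaRect(q[t][:,:2].astype(np.float32)),np.median(q[t],0)); return np.c_[u,v][t],q[t]
E
python3 - <<'E'
from h import *
s=env.state(); print(s['eef_pos'],s['tcp_rot'])
im,d,P=shot('wrist'); save('w2.png',im); px,q=redtop(im,d,P)
r=cv2.minAreaRect(px.astype(np.float32)); print(r)
print(plane([r[0]],127,P))
E
```

```text
[453.64024574 297.18583145 212.99174888] [ 3.14008326e+00 -4.09898249e-04  1.80432704e+00]
[252 199   8  46 339] 339 ((455.83343505859375, 279.07952880859375), (6.564967155456543, 44.30760955810547), 13.424800872802734) [455.83115092 278.182241   126.50058282]
((255.5, 221.5), (45.0, 7.0), 90.0)
[[455.66391584 280.07845393 127.        ]]
```

View pics/w2.png

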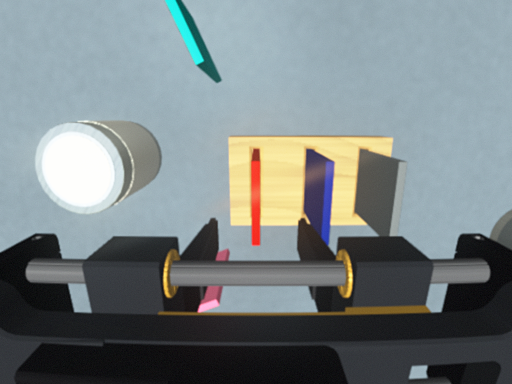

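The wrist view shows the red panel's top edge between the fingers at column 256, with the finger midline at about 257. I'll descend and grip.

>>> drive_tool:
  deltas: "-0.014 0 -0.2 0;0 0 -0.2 0;0 0 -0.2 0;0 0 -0.2 0;0 0 -0.2 0;0 0 -0.06 0;0 0 0 0;0 0 0 0;0 0 0 0"

```text
t: 2.67
eef_pos: [452.5, 296.6, 107.2]
tcp_rot: [3.139, -0.001, 1.803]
ft_force: [0.8, 0.6, 0.6]
opening: 0.553
grip_force: 0.0
```

>>> drive_tool:
  deltas: "0 0 0 0;0 0 0 0;0 0 0 0;0 0 0 0;0 0 0 0;0 0 0 0;0 0 0 0;0 0 0 0"
  gripper: 1

```text
t: 3.33
eef_pos: [451.9, 296.2, 105.6]
tcp_rot: [3.142, 0.0, 1.803]
ft_force: [-0.3, -1.1, 0.7]
opening: 0.083
grip_force: 30.0
```

>>> drive_tool:
  deltas: "0 0 0.1 0;0 0 0.2 0;0 0 0.3 0;0 0 0.35 0;0 0 0.35 0;0 0 0.35 0;0 0 0.2 0;0 0 0 0;0 0 0 0"

```text
t: 4.08
eef_pos: [451.7, 296.1, 291.6]
tcp_rot: [3.14, -0.0, 1.803]
ft_force: [-1.0, 0.4, -1.1]
opening: 0.081
grip_force: 30.0
```

>>> drive_tool:
  deltas: "-0.01 -0.15 0 -0.007;-0.02 -0.25 0 -0.007;-0.02 -0.33 0 -0.007;-0.02 -0.34 0 -0.007;-0.02 -0.34 0 -0.007;-0.02 -0.34 0 -0.007;-0.02 -0.34 0 -0.008;-0.02 -0.33 0 -0.008;-0.04 -0.28 0 -0.008;-0.03 -0.16 0 -0.008"

```text
t: 4.92
eef_pos: [428.4, 7.4, 289.2]
tcp_rot: [-3.139, 0.0, 1.567]
ft_force: [-0.3, 1.2, -0.8]
opening: 0.083
grip_force: 30.0
```

>>> drive_tool:
  deltas: "0 0 0 0;0 0 0 0;0 0 0 0;0 0 0 0;0 0 0 0"

```text
t: 5.33
eef_pos: [429.8, 10.8, 290.4]
tcp_rot: [-3.141, -0.0, 1.572]
ft_force: [-0.2, 0.3, -1.5]
opening: 0.082
grip_force: 30.0
```

```bash
python3 - <<'E'
from h import *
s=env.state(); print(s['eef_pos'],s['tcp_rot'],s['opening'])
im,d,P=shot('wrist'); save('w3.png',im); np.savez('/tmp/w3',im=im,d=d,K=P[0],k=P[1],T=P[2])
p,q=cloud(d,P)
t=(abs(q[:,2]-50)<3)&(q[:,1]>-120)&(q[:,1]<40)&(q[:,0]>470)&(q[:,0]<570)
print('block',t.sum(),cv2.minAreaRect(q[t][:,:2].astype(np.float32)),np.median(q[t],0))
E
```

```text
[429.76959178  10.83360335 290.35384011] [-3.14104630e+00 -1.35956688e-04  1.57184958e+00] 0.08226024482659076
block 1808 ((535.1813354492188, -35.93853759765625), (70.12969207763672, 105.2400894165039), 2.0730936527252197) [531.08371943 -33.32603648  49.44721931]
```

View pics/w3.png

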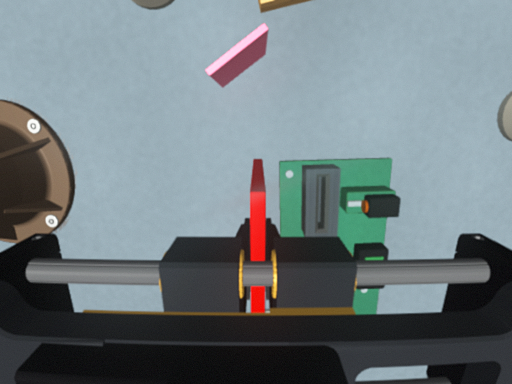

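The block is at columns 303–339 and rows 165–235, with its slot at about (321,198). The held panel is edge-on at column 258.

```bash
python3 - <<'E'
from h import *
z=np.load('/tmp/w3.npz'); im,d=z['im'],z['d']; P=(z['K'],float(z['k']),z['T'])
p,q=cloud(d,P); H=hsv(im)
box=(p[:,0]>298)&(p[:,0]<345)&(p[:,1]>160)&(p[:,1]<237)
t=box&(abs(q[:,2]-49.5)<2)&(q[:,0]<548)
r=cv2.minAreaRect(q[t][:,:2].astype(np.float32)); print('block',t.sum(),r)
for y in range(-80,20,10):
    m=t&(abs(q[:,1]-y)<5); b=box&(abs(q[:,1]-y)<5)&(q[:,2]<47)&(q[:,2]>12)&(q[:,0]>500)&(q[:,0]<540)
    if m.sum() : print(y,q[m,0].min().round(1),q[m,0].max().round(1),'slot',b.sum(), (q[b,0].min().round(1),q[b,0].max().round(1),q[b,0].mean().round(1),q[b,2].min().round()) if b.sum() else '')
b=box&(q[:,2]<46)&(q[:,0]>500)&(q[:,0]<540)&(q[:,2]>12); print('slot y',np.sort(q[b,1])[[0,3,-4,-1]])
# base plate edges: green at z=10
g=(H[...,0]>65)&(H[...,0]<90)&(H[...,1]>100); gm=g[p[:,1],p[:,0]]&(abs(q[:,2]-10)<3)
rr=q[gm]; print('left edge',[ (y,rr[abs(rr[:,1]-y)<4,0].min().round(1)) for y in range(-100,15,15)],'far',[(x,rr[abs(rr[:,0]-x)<4,1].max().round(1)) for x in range(470,640,25)])
# lower edge/upper edge in top
print(im[198,300:345].mean(1).round().astype(int))
c=im[160:240,295:350]; save('c.png',cv2.resize(c,None,fx=7,fy=7,interpolation=cv2.INTER_CUBIC))
E
```

```text
block 1551 ((524.1381225585938, -36.235809326171875), (48.61238098144531, 105.50997924804688), 0.7919991612434387)
-80 501.9 547.7 slot 93 (np.float64(501.7), np.float64(535.0), np.float64(523.6), np.float64(15.0))
-70 501.4 547.6 slot 78 (np.float64(501.3), np.float64(535.5), np.float64(523.2), np.float64(15.0))
-60 500.9 548.0 slot 81 (np.float64(500.9), np.float64(535.1), np.float64(523.2), np.float64(14.0))
-50 500.8 547.6 slot 76 (np.float64(500.5), np.float64(534.7), np.float64(521.9), np.float64(13.0))
-40 500.3 548.0 slot 80 (np.float64(500.3), np.float64(534.0), np.float64(522.1), np.float64(14.0))
-30 500.2 547.7 slot 83 (np.float64(500.0), np.float64(533.3), np.float64(521.7), np.float64(14.0))
-20 499.7 547.9 slot 69 (np.float64(500.0), np.float64(534.0), np.float64(526.3), np.float64(13.0))
-10 500.1 547.9 slot 63 (np.float64(516.8), np.float64(533.2), np.float64(528.3), np.float64(14.0))
0 499.4 548.0 slot 45 (np.float64(517.8), np.float64(532.5), np.float64(527.3), np.float64(14.0))
10 499.1 547.8 slot 5 (np.float64(500.7), np.float64(532.1), np.float64(522.8), np.float64(22.0))
slot y [-92.32199477 -91.27597978  16.34126538  16.49785978]
left edge [(-100, np.float64(469.0)), (-85, np.float64(468.7)), (-70, np.float64(468.3)), (-55, np.float64(466.4)), (-40, np.float64(466.1)), (-25, np.float64(467.2)), (-10, np.float64(465.4)), (5, np.float64(465.0))] far [(470, np.float64(19.4)), (495, np.float64(20.9)), (520, np.float64(21.1)), (545, np.float64(22.6)), (570, np.float64(22.8)), (595, np.float64(24.5)), (620, np.float64(24.9))]
[116  97  64  52  56  70  98 103 104 101  97  97 100 100 103  95  79  78
  89  99  93  60  50  55  58  79  91  93  95  98  98 101  99  97  95  99
 100 101 103  96  74  63  58  57  61]
```

View pics/c.png

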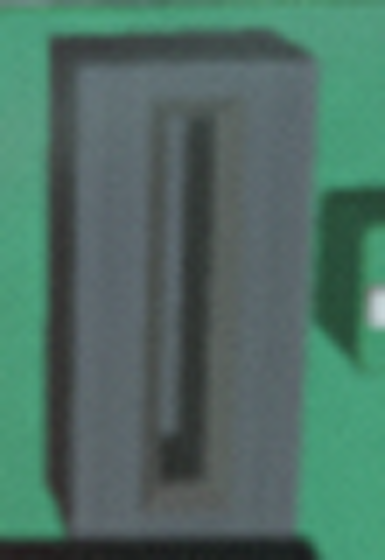

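```bash
python3 - <<'E'
from h import *
z=np.load('/tmp/w3.npz'); P=(z['K'],float(z['k']),z['T'])
def w(c,h): c=np.array(c,float); return plane(c/7+[295-.43,160-.43],h,P).round(1)[:,:2].tolist()
print('block',w([[78,60],[317,60],[298,535],[72,535]],50))
print('bevel',w([[152,98],[240,98],[228,510],[142,510]],50))
print('inner',w([[165,112],[213,112],[203,480],[158,480]],45))
print('floorR',w([[187,115],[180,432]],16))
# panel held: lower end etc
im,d=z['im'],z['d']; H=hsv(im); red=((H[...,0]<5)|(H[...,0]>174))&(H[...,1]>150)&(H[...,2]>40)&(d>0)
v,u=np.nonzero(red); q=pts(np.c_[u,v],d,P); k=q[:,2]>150; q=q[k]; print(k.sum(),q.min(0),q.max(0))
for a in range(180,320,15):
    m=abs(q[:,2]-a)<5
    if m.sum():print(a,m.sum(),q[m].min(0).round(1),q[m].max(0).round(1))
E
```

```text
block [[498.5, 16.5], [547.8, 16.6], [552.0, -88.7], [502.1, -88.5]]
bevel [[514.2, 8.6], [532.4, 8.7], [536.1, -82.7], [517.2, -82.6]]
inner [[518.1, 4.7], [528.2, 4.7], [531.4, -77.7], [521.4, -77.6]]
floorR [[529.6, -1.7], [532.6, -77.4]]
1679 [423.97121202 -20.44695637 201.9208148 ] [433.44561311  50.00308175 375.93645908]
210 14 [426.5  49.5 206.9] [431.6  49.9 214.7]
225 13 [426.7  49.4 222.9] [432.2  49.9 229.6]
240 16 [426.9  49.5 237.7] [432.   49.9 244.3]
255 27 [426.3  49.5 250.1] [432.5  49.9 259.7]
270 33 [424.   21.1 265.4] [432.4  49.9 275. ]
285 41 [424.2  20.3 280.2] [432.1  49.9 289.9]
300 5 [424.7  19.9 296.4] [427.6  49.6 298.6]
315 1389 [425.5 -20.4 310. ] [433.4  49.8 312.9]
```

>>> drive_tool:
  deltas: "0.15 -0.08 0 0.006;0.25 -0.12 0 0.006;0.25 -0.12 -0.1 0;0.2 -0.1 -0.25 0;0.102 -0.044 -0.3 0;0 0 -0.3 0;0 0 -0.2 0;0 0 0 0;0 0 0 0;0 0 0 0"

```text
t: 6.22
eef_pos: [525.7, -36.0, 176.9]
tcp_rot: [3.14, 0.0, 1.609]
ft_force: [-0.5, -0.0, -0.9]
opening: 0.083
grip_force: 30.0
```

```bash
python3 - <<'E'
from h import *
s=env.state(); print(s['eef_pos'],s['tcp_rot'],s['opening'])
im,d,P=shot('wrist'); np.savez('/tmp/w4',im=im,d=d,K=P[0],k=P[1],T=P[2])
c=im[110:240,205:315]; save('c4.png',cv2.resize(c,None,fx=4.5,fy=4.5,interpolation=cv2.INTER_CUBIC))
E
```

```text
[525.66833045 -35.98199277 176.89141699] [3.14001575e+00 3.22584198e-04 1.60884684e+00] 0.08277173327288988
```

View pics/c4.png

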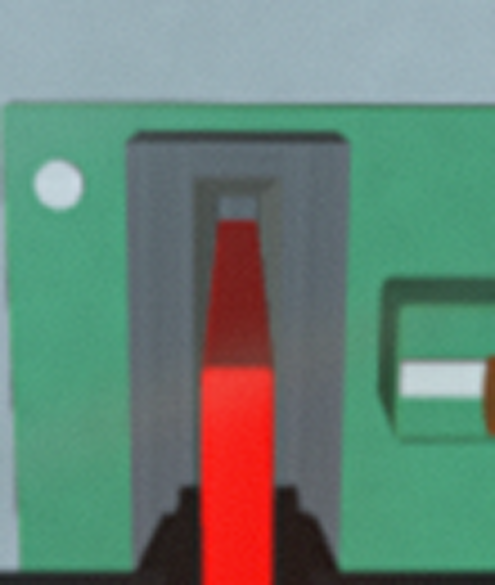

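The panel's lower end at crop (236,220) lines up with the slot's end centre at crop (237,190). I'll check that in millimetres.

```bash
python3 - <<'E'
from h import *
z=np.load('/tmp/w4.npz'); P=(z['K'],float(z['k']),z['T'])
def w(c,h): c=np.array(c,float); return plane(c/4.5+[205-.39,110-.39],h,P).round(1)[:,:2].tolist()
print('bevel end',w([[194,179],[278,179]],50),'inner',w([[217,196],[258,196]],45),'block',w([[127,142],[349,142]],50))
print('panel end bottom',w([[218,221],[256,221]],78.3),'panel top',w([[202,367],[272,367]],199))
E
```

```text
bevel end [[514.2, 7.6], [532.9, 8.3]] inner [[519.4, 3.4], [528.7, 3.8]] block [[499.2, 15.2], [548.2, 17.0]]
panel end bottom [[520.1, 2.4], [527.8, 2.6]] panel top [[519.9, 3.2], [527.5, 3.5]]
```

Aligned within about 0.3 mm, so I'll descend while watching the force.

>>> drive_tool:
  deltas: "-0.003 0 -0.1 0;0 0 -0.12 0;0 0 -0.1 0;0 0 -0.06 0;0 0 -0.04 0;0 0 0 0;0 0 0 0"

```text
t: 6.85
eef_pos: [524.8, -36.3, 133.7]
tcp_rot: [-3.142, 0.0, 1.608]
ft_force: [0.2, 0.8, -1.3]
opening: 0.084
grip_force: 30.0
```

>>> drive_tool:
  deltas: "0 0 -0.03 0;0 0 -0.03 0;0 0 -0.03 0;0 0 -0.02 0;0 0 0 0"

```text
t: 7.27
eef_pos: [524.7, -36.2, 122.3]
tcp_rot: [-3.141, -0.0, 1.608]
ft_force: [-0.1, -0.0, -2.1]
opening: 0.081
grip_force: 30.0
```

>>> drive_tool:
  deltas: "0 0 -0.02 0;0 0 -0.02 0;0 0 -0.02 0;0 0 -0.01 0;0 0 0 0;0 0 0 0"

```text
t: 7.77
eef_pos: [524.7, -36.2, 115.6]
tcp_rot: [-3.142, -0.0, 1.608]
ft_force: [-1.2, 0.0, -1.4]
opening: 0.082
grip_force: 30.0
```

>>> drive_tool:
  deltas: "0 0 -0.01 0;0 0 -0.01 0;0 0 0 0;0 0 0 0"

```text
t: 8.1
eef_pos: [524.9, -36.3, 114.6]
tcp_rot: [3.141, 0.0, 1.608]
ft_force: [-2.7, 0.8, 10.5]
opening: 0.079
grip_force: 30.0
```

Force rises to 10.5 N at the expected height, so the panel is on the floor. I'll release it and back off straight up.

>>> drive_tool:
  deltas: "0 0 0 0;0 0 0 0;0 0 0 0;0 0 0 0;0 0 0 0;0 0 0 0"
  gripper: 0.5

```text
t: 8.6
eef_pos: [524.7, -36.2, 113.6]
tcp_rot: [-3.142, -0.0, 1.608]
ft_force: [0.1, -0.6, -0.4]
opening: 0.45
grip_force: 0.0
```

>>> drive_tool:
  deltas: "0 0 0.1 0;0 0 0.2 0;0 0 0.3 0;0 0 0.35 0;0 0 0.35 0;0 0 0.3 0;0 0 0.2 0;0 0 0 0;0 0 0 0"

```text
t: 9.35
eef_pos: [524.7, -36.2, 294.9]
tcp_rot: [3.139, 0.001, 1.608]
ft_force: [-0.6, -0.3, 0.3]
opening: 0.503
grip_force: 0.0
```

```bash
python3 - <<'E'
from h import *
s=env.state(); print(s['eef_pos'],s['tcp_rot'],s['opening'])
im,d,P=shot('wrist'); save('w5.png',im); px,q=redtop(im,d,P,125,145)
im,d,P=shot('side'); px,q=redtop(im,d,P,40,145); print(q.min(0),q.max(0))
E
```

```text
[524.71074383 -36.22952386 294.86644562] [3.13925655e+00 5.30984751e-04 1.60823291e+00] 0.5027352505582233
[254 144   7  74 499] 469 ((524.3231811523438, -36.777732849121094), (7.143838405609131, 78.83724212646484), 2.0848889350891113) [524.25967693 -34.6868583  135.43665225]
[416 301  33  30 778] 778 ((859.58251953125, -428.4751281738281), (75.22502899169922, 77.42365264892578), 86.43286895751953) [ 859.32002816 -429.06103234  130.95582327]
[ 820.94978497 -466.44699013  124.40811679] [ 898.16707055 -390.57727997  138.04700658]
```

The panel is home: its top is at about 136 mm, centred at (524.3,-36.8) and at 2.1°. Next is the lever. I'll move above the handle with the jaws tangential to its swing.

>>> drive_tool:
  deltas: "-0.05 -0.13 0 -0.0335;-0.06 -0.13 0 -0.0335;-0.06 -0.13 0 -0.0335;-0.06 -0.13 0 -0.0335;-0.06 -0.13 0 -0.0335;-0.06 -0.13 0 -0.0335;-0.06 -0.13 0 -0.0335"
  gripper: 0.4

```text
t: 10.03
eef_pos: [483.0, -127.7, 292.3]
tcp_rot: [-3.139, 0.001, 0.866]
ft_force: [-0.6, -0.0, 0.1]
opening: 0.599
grip_force: 0.0
```

>>> drive_tool:
  deltas: "-0.05 -0.13 -0.05 -0.0335;-0.05 -0.13 -0.05 -0.0335;-0.06 -0.13 -0.05 -0.0335;-0.06 -0.13 -0.05 -0.0335;-0.06 -0.13 -0.05 -0.0335;-0.06 -0.13 -0.05 -0.0335;-0.06 -0.13 -0.05 -0.0335;0 0 0 0;0 0 0 0;0 0 0 0"

```text
t: 10.87
eef_pos: [443.8, -217.8, 258.2]
tcp_rot: [-3.141, 0.001, 0.137]
ft_force: [0.0, -0.6, 0.3]
opening: 0.602
grip_force: 0.0
```

```bash
python3 - <<'E'
from h import *
s=env.state(); print(s['eef_pos'],s['tcp_rot'],s['opening'],s['joints'].round(2))
im,d,P=shot('wrist'); save('w6.png',im); np.savez('/tmp/w6',im=im,d=d,K=P[0],k=P[1],T=P[2])
E
```

```text
[ 443.77122931 -217.83923014  258.18146021] [-3.14077519e+00  8.32616437e-04  1.37400854e-01] 0.6019912084474971 [-0.59  0.28  1.83  0.    1.03  0.84]
```

View pics/w6.png

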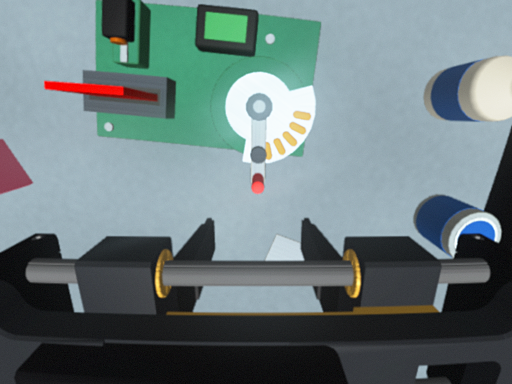

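The axis hub shows at (259,107), the red handle at (258,184), and five brass ribs from (268,155) round to (302,115).

```bash
python3 - <<'E'
from h import *
z=np.load('/tmp/w6.npz'); im,d=z['im'],z['d']; P=(z['K'],float(z['k']),z['T']); H=hsv(im)
def comps(m,lo=6):
    k,l,s,c=cv2.connectedComponentsWithStats(m.astype(np.uint8)); return [(s[i,4],c[i],l==i) for i in range(1,k) if s[i,4]>=lo]
roi=np.zeros(d.shape,bool); roi[60:205,200:330]=1
# turret/plate circle: axis from hub depth & white plate at z~45-48
p,q=cloud(d,P); 
hub=roi[p[:,1],p[:,0]]&(np.hypot(p[:,0]-259,p[:,1]-107)<18)
for zz in range(44,100,4): print(zz,(hub&(abs(q[:,2]-zz)<2)).sum(),end=' ')
print()
hi=hub&(q[:,2]>70); print('hub top',cv2.minEnclosingCircle(q[hi][:,:2].astype(np.float32)) if hi.any() else 0,np.median(q[hi],0))
white=roi&(H[...,1]<40)&(H[...,2]>190)
v,u=np.nonzero(white); w=pts(np.c_[u,v],d,P); w=w[abs(w[:,2]-46)<5]; print('plate z',np.median(w[:,2]),cv2.minEnclosingCircle(w[:,:2].astype(np.float32)))
# turret rim
g=roi&(H[...,0]>65)&(H[...,0]<90); v,u=np.nonzero(g); w=pts(np.c_[u,v],d,P); w=w[abs(w[:,2]-45)<4]; hull=w[:,:2].astype(np.float32); print('turret',len(w),cv2.minEnclosingCircle(hull))
red=roi&((H[...,0]<6)|(H[...,0]>174))&(H[...,1]>140)
for a,c,m in comps(red):
    v,u=np.nonzero(m); w=pts(np.c_[u,v],d,P); t=w[w[:,2]>120]; print('handle',a,c,w[:,2].max(),t.mean(0) if len(t) else '',len(t),cv2.minEnclosingCircle(t[:,:2].astype(np.float32)) if len(t) else '')
br=roi&(H[...,0]>12)&(H[...,0]<25)&(H[...,1]>110)
for a,c,m in comps(br): print('rib',a,c.round(1),plane([c],47,P)[0].round(1), np.median(pts(np.argwhere(m)[:,::-1],d,P),0).round(1))
E
```

```text
44 0 48 311 52 9 56 0 60 0 64 0 68 9 72 97 76 450 80 98 84 29 88 0 92 0 96 0 
hub top ((528.24560546875, -207.43453979492188), 18.663440704345703) [ 529.54864903 -207.75707236   75.45131651]
plate z 48.53981690819785 ((518.0794067382812, -224.3020782470703), 63.70280075073242)
turret 2395 ((529.7691040039062, -211.3787384033203), 66.41992950439453)
handle 131 [256.9389313  183.22900763] 124.97832673029666 [ 448.10878712 -216.79235219  123.35360704] 89 ((447.38018798828125, -217.1294708251953), 6.160431385040283)
rib 66 [302.6 115.6] [ 528.5 -263.8   47. ] [ 527.8 -263.8   51. ]
rib 95 [297.3 127.9] [ 512.6 -259.6   47. ] [ 512.7 -259.3   51.1]
rib 95 [289.4 138.3] [ 498.1 -251.8   47. ] [ 498.3 -251.3   51.1]
rib 91 [279. 146.] [ 486.5 -240.1   47. ] [ 486.8 -239.8   51.1]
rib 66 [267.9 150.8] [ 478.4 -226.7   47. ] [ 478.8 -226.4   51. ]
```

>>> drive_tool:
  deltas: "0.027 0.008 -0.2 -0.007;0 0 -0.3 0;0 0 -0.3 0;0 0 -0.3 0;0 0 -0.2 0;0 0 -0.15 0;0 0 -0.1 0;0 0 -0.04 0;0 0 0 0;0 0 0 0"

```text
t: 11.75
eef_pos: [446.8, -217.4, 100.3]
tcp_rot: [3.141, -0.001, 0.114]
ft_force: [-0.6, 0.2, 0.8]
opening: 0.601
grip_force: 0.0
```

```bash
python3 - <<'E'
from h import *
from scipy.optimize import least_squares
r=np.array([[527.8,-263.8],[512.7,-259.3],[498.3,-251.3],[486.8,-239.8],[478.8,-226.4]])
a=np.array([.45,.15,-.15,-.45,-.75])
f=lambda x:(np.c_[x[0]+x[3]*np.cos(a+x[2]),x[1]+x[3]*np.sin(a+x[2])]-r).ravel()
s=least_squares(f,[530,-207,-2.04,55]); print(s.x,f(s.x).round(1))
s2=least_squares(lambda x:f([*x,55]),[530,-207,-2.04]); print(s2.x)
st=env.state(); print(st['eef_pos'],st['tcp_rot'],st['ft_force'])
E
```

```text
[ 530.92330668 -208.69766548   -2.07198927   54.33192016] [ 0.3  0.8 -0.5 -0.4 -0.3 -0.6 -0.1 -0.4  0.5  0.6]
[ 531.29272723 -208.2129179    -2.07198927]
[ 446.83230956 -217.41996099  100.2657126 ] [ 3.14099038e+00 -5.83485392e-04  1.13633255e-01] [-0.58676928  0.164995    0.84561582]
```

>>> drive_tool:
  deltas: "0 0 0 0;0 0 0 0;0 0 0 0;0 0 0 0;0 0 0 0;0 0 0 0;0 0 0 0;0 0 0 0"
  gripper: 1

```text
t: 12.42
eef_pos: [446.4, -217.3, 99.7]
tcp_rot: [-3.141, 0.0, 0.113]
ft_force: [-0.5, 1.0, 1.9]
opening: 0.145
grip_force: 30.0
```

```bash
python3 - <<'E'
from h import *
st=env.state(); print(st['eef_pos'],st['tcp_rot'],st['ft_force'],st['opening'])
A=np.array([530.8,-207.5]); h=st['eef_pos'][:2]; a=np.arctan2(*(h-A)[::-1]); print('rest',a,np.hypot(*(h-A)))
# waypoints: radius 85, 0.025 rad steps
t0=a; c=h
for k in range(1,23):
    n=A+85*np.array([np.cos(t0+.05*k),np.sin(t0+.05*k)]); print(k,round(t0+.05*k,3),((n-c)/100).round(3)); c=n
E
```

```text
[ 446.40478796 -217.31350891   99.67523881] [-3.14138541e+00  1.13922816e-04  1.12684563e-01] [-0.53293108  1.02675826  1.89335001] 0.14454301997143162
rest -3.0258321245474957 84.96385568258229
1 -2.976 [ 0.006 -0.042]
2 -2.926 [ 0.008 -0.042]
3 -2.876 [ 0.01  -0.041]
4 -2.826 [ 0.012 -0.041]
5 -2.776 [ 0.014 -0.04 ]
6 -2.726 [ 0.016 -0.039]
7 -2.676 [ 0.018 -0.038]
8 -2.626 [ 0.02  -0.037]
9 -2.576 [ 0.022 -0.036]
10 -2.526 [ 0.024 -0.035]
11 -2.476 [ 0.025 -0.034]
12 -2.426 [ 0.027 -0.033]
13 -2.376 [ 0.029 -0.031]
14 -2.326 [ 0.03 -0.03]
15 -2.276 [ 0.032 -0.028]
16 -2.226 [ 0.033 -0.027]
17 -2.176 [ 0.034 -0.025]
18 -2.126 [ 0.036 -0.023]
19 -2.076 [ 0.037 -0.021]
20 -2.026 [ 0.038 -0.02 ]
21 -1.976 [ 0.039 -0.018]
22 -1.926 [ 0.039 -0.016]
```

>>> drive_tool:
  deltas: "0.006 -0.042 0 0.016;0.008 -0.042 0 0.016;0.01 -0.041 0 0.016;0 0 0 0"

```text
t: 12.75
eef_pos: [448.8, -229.8, 99.7]
tcp_rot: [-3.141, 0.0, 0.266]
ft_force: [0.2, 5.9, 3.4]
opening: 0.145
grip_force: 30.0
```

>>> drive_tool:
  deltas: "0.012 -0.041 0 0.016;0 0 0 0"

```text
t: 12.92
eef_pos: [450.1, -233.8, 99.7]
tcp_rot: [-3.141, 0.0, 0.316]
ft_force: [0.9, 5.8, 3.2]
opening: 0.144
grip_force: 30.0
```

>>> drive_tool:
  deltas: "0.014 -0.04 0 0.016;0 0 0 0"

```text
t: 13.08
eef_pos: [451.6, -238.0, 99.7]
tcp_rot: [-3.141, -0.0, 0.365]
ft_force: [0.2, 5.0, 3.9]
opening: 0.138
grip_force: 30.0
```

>>> drive_tool:
  deltas: "0.016 -0.039 0 0.016;0 0 0 0"

```text
t: 13.25
eef_pos: [453.2, -242.0, 99.7]
tcp_rot: [3.141, -0.0, 0.414]
ft_force: [1.2, 3.9, 3.2]
opening: 0.138
grip_force: 30.0
```

>>> drive_tool:
  deltas: "0.018 -0.038 0 0.016;0 0 0 0"

```text
t: 13.42
eef_pos: [454.8, -245.5, 99.6]
tcp_rot: [-3.141, -0.0, 0.464]
ft_force: [0.4, 5.8, 3.8]
opening: 0.141
grip_force: 30.0
```

>>> drive_tool:
  deltas: "0.02 -0.037 0 0.016;0.022 -0.036 0 0.016;0 0 0 0"

```text
t: 13.67
eef_pos: [458.9, -252.6, 99.7]
tcp_rot: [-3.14, 0.0, 0.564]
ft_force: [0.8, 7.7, 6.2]
opening: 0.139
grip_force: 30.0
```

>>> drive_tool:
  deltas: "0.024 -0.035 0 0.016;0 0 0 0"

```text
t: 13.83
eef_pos: [461.2, -256.1, 99.7]
tcp_rot: [-3.141, 0.0, 0.614]
ft_force: [-0.8, 6.2, 4.7]
opening: 0.138
grip_force: 30.0
```

>>> drive_tool:
  deltas: "0.025 -0.034 0 0.016;0 0 0 0"

```text
t: 14.0
eef_pos: [463.9, -259.7, 99.7]
tcp_rot: [-3.141, 0.0, 0.664]
ft_force: [0.0, 6.2, 3.7]
opening: 0.142
grip_force: 30.0
```

>>> drive_tool:
  deltas: "0.027 -0.033 0 0.016;0 0 0 0"

```text
t: 14.17
eef_pos: [466.7, -263.1, 99.7]
tcp_rot: [-3.142, -0.0, 0.714]
ft_force: [-0.4, 4.2, 4.4]
opening: 0.144
grip_force: 30.0
```

>>> drive_tool:
  deltas: "0.029 -0.031 0 0.016;0 0 0 0"

```text
t: 14.33
eef_pos: [469.3, -266.0, 99.6]
tcp_rot: [-3.141, 0.0, 0.764]
ft_force: [-1.8, 5.9, 5.6]
opening: 0.14
grip_force: 30.0
```

>>> drive_tool:
  deltas: "0.03 -0.03 0 0.016;0 0 0 0"

```text
t: 14.5
eef_pos: [472.2, -268.9, 99.6]
tcp_rot: [-3.14, 0.0, 0.815]
ft_force: [-1.6, 6.0, 6.3]
opening: 0.146
grip_force: 30.0
```

>>> drive_tool:
  deltas: "0.032 -0.028 0 0.016;0 0 0 0"

```text
t: 14.67
eef_pos: [475.2, -271.6, 99.6]
tcp_rot: [-3.14, 0.0, 0.865]
ft_force: [-4.8, 7.1, 7.7]
opening: 0.138
grip_force: 30.0
```

>>> drive_tool:
  deltas: "0.016 -0.014 0 0.008;0 0 0 0"

```text
t: 14.83
eef_pos: [476.7, -272.8, 99.6]
tcp_rot: [-3.14, 0.0, 0.889]
ft_force: [-3.0, 7.1, 6.2]
opening: 0.144
grip_force: 30.0
```

>>> drive_tool:
  deltas: "0.017 -0.013 0 0.008;0 0 0 0"

```text
t: 15.0
eef_pos: [478.4, -274.2, 99.6]
tcp_rot: [-3.14, 0.0, 0.914]
ft_force: [-3.2, 6.5, 7.0]
opening: 0.142
grip_force: 30.0
```

>>> drive_tool:
  deltas: "0.017 -0.013 0 0.008;0 0 0 0"

```text
t: 15.17
eef_pos: [480.2, -275.5, 99.7]
tcp_rot: [-3.14, 0.0, 0.939]
ft_force: [-4.0, 5.5, 6.5]
opening: 0.146
grip_force: 30.0
```

>>> drive_tool:
  deltas: "0.017 -0.012 0 0.008;0 0 0 0"

```text
t: 15.33
eef_pos: [481.9, -276.8, 99.7]
tcp_rot: [-3.14, -0.0, 0.964]
ft_force: [-3.0, 5.7, 5.8]
opening: 0.143
grip_force: 30.0
```

>>> drive_tool:
  deltas: "0.018 -0.012 0 0.008;0 0 0 0"

```text
t: 15.5
eef_pos: [483.8, -278.1, 99.7]
tcp_rot: [-3.141, 0.0, 0.989]
ft_force: [-2.0, 3.8, 6.3]
opening: 0.142
grip_force: 30.0
```

>>> drive_tool:
  deltas: "0.018 -0.011 0 0.008;0 0 0 0"

```text
t: 15.67
eef_pos: [485.7, -279.3, 99.7]
tcp_rot: [-3.141, 0.0, 1.014]
ft_force: [-2.5, 4.3, 5.1]
opening: 0.142
grip_force: 30.0
```

```bash
python3 - <<'E'
import numpy as np
from h import *
A=np.array([530.8,-207.5])
st=env.state(); h=st['eef_pos'][:2]; print(np.arctan2(*(h-A)[::-1]),np.hypot(*(h-A)),st['ft_force'],st['tcp_rot'])
for p,f in (((448.8,-229.8),(.2,5.9)),((450.1,-233.8),(.9,5.8)),((451.6,-238),(.2,5)),((453.2,-242),(1.2,3.9)),((454.8,-245.5),(.4,5.8)),((458.9,-252.6),(.8,7.7)),((461.2,-256.1),(-.8,6.2)),((463.9,-259.7),(0,6.2)),((466.7,-263.1),(-.4,4.2))):
    a=np.arctan2(p[1]-A[1],p[0]-A[0]); print(round(a,3),round(-(f[0]*-np.sin(a)+f[1]*np.cos(a)),1))
E
```

```text
-2.1318405173693344 84.8251438132485 [-2.47686979  4.27465889  5.13049867] [-3.14093421e+00  5.13114324e-05  1.01440350e+00]
-2.876 5.6
-2.827 5.2
-2.774 4.6
-2.723 3.1
-2.678 5.0
-2.581 6.1
-2.532 5.5
-2.479 4.9
-2.427 3.4
```

Dips show the third crest passed at about -2.19, so I'll move on to mid-way at about -2.045.

>>> drive_tool:
  deltas: "0.018 -0.011 0 0.008;0 0 0 0"

```text
t: 15.83
eef_pos: [487.6, -280.5, 99.7]
tcp_rot: [-3.141, 0.0, 1.04]
ft_force: [-1.3, 3.0, 5.1]
opening: 0.142
grip_force: 30.0
```

>>> drive_tool:
  deltas: "0.018 -0.011 0 0.008;0 0 0 0"

```text
t: 16.0
eef_pos: [489.2, -281.5, 99.6]
tcp_rot: [-3.141, -0.0, 1.066]
ft_force: [-3.1, 4.8, 7.0]
opening: 0.145
grip_force: 30.0
```

>>> drive_tool:
  deltas: "0.018 -0.01 0 0.008;0 0 0 0;0 0 0 0"

```text
t: 16.25
eef_pos: [490.8, -282.3, 99.6]
tcp_rot: [-3.14, -0.0, 1.09]
ft_force: [-3.0, 3.9, 6.0]
opening: 0.142
grip_force: 30.0
```

```bash
python3 - <<'E'
from h import *
A=np.array([530.8,-207.5])
st=env.state(); h=st['eef_pos'][:2]; a=np.arctan2(*(h-A)[::-1]); f=st['ft_force'];print(a,np.hypot(*(h-A)),-(f[0]*-np.sin(a)+f[1]*np.cos(a)),st['tcp_rot'])
im,d,P=shot('wrist'); save('w7.png',im)
H=hsv(im); br=((H[...,0]>12)&(H[...,0]<25)&(H[...,1]>110)).astype(np.uint8); br[240:]=0
k,l,s,c=cv2.connectedComponentsWithStats(br)
for i in range(1,k):
    if 30<s[i,4]<1500:
        w=pts(np.argwhere(l==i)[:,::-1],d,P); m=np.median(w,0); print(s[i,4],c[i].round(),m.round(1),np.arctan2(m[1]-A[1],m[0]-A[0]).round(3))
E
```

```text
-2.062190340992518 84.84069328954966 4.46235186631325 [-3.14014994e+00 -1.59959114e-04  1.08962757e+00]
299 [207. 160.] [ 478.6 -225.8   51. ] -2.805
331 [226. 171.] [ 487.  -239.7   50.9] -2.507
220 [289. 167.] [ 528.9 -258.2   50.9] -1.608
62 [273. 175.] [ 516.2 -258.8   50.6] -1.849
60 [243. 178.] [ 495.1 -250.4   50.2] -2.265
```

View pics/w7.png

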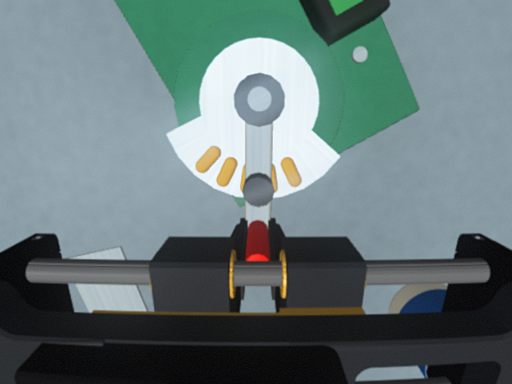

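The bar (column 258) sits mid-way between rib 3 (243) and rib 4 (273), matching the index zero of -2.06. I'll let it settle, check the panel, and hand in.

>>> drive_tool:
  deltas: "0 0 0 0;0 0 0 0;0 0 0 0;0 0 0 0;0 0 0 0;0 0 0 0"

```text
t: 16.8
eef_pos: [490.7, -282.3, 99.6]
tcp_rot: [-3.14, -0.0, 1.089]
ft_force: [-4.0, 4.5, 5.3]
opening: 0.142
grip_force: 30.0
```

```bash
python3 - <<'E'
from h import *
st=env.state(); print(st['eef_pos'],st['grip_force'],st['ft_force'])
im,d,P=shot('top'); H=hsv(im); red=((H[...,0]<5)|(H[...,0]>174))&(H[...,1]>130)&(H[...,2]>60)&(d>0)
v,u=np.nonzero(red); q=pts(np.c_[u,v],d,P); t=(abs(q[:,0]-524)<20)&(abs(q[:,1]+36)<60); print(t.sum(),np.median(q[t],0),q[t][:,2].max())
print(env.job_done())
E
```

```text
[ 490.6962046  -282.29002831   99.58912994] 30.002376437187195 [-4.01393862  4.45487175  5.26609182]
  return _methods._mean(a, axis=axis, dtype=dtype,
  ret = um.true_divide(
Traceback (most recent call last):
ValueError: zero-size array to reduction operation maximum which has no identity
```

```bash
python3 - <<'E'
from h import *
for n in('top','side'):
    im,d,P=shot(n); save(n+'9.png',im); H=hsv(im); red=((H[...,0]<8)|(H[...,0]>170))&(H[...,1]>110)&(H[...,2]>40)&(d>0)
    v,u=np.nonzero(red); q=pts(np.c_[u,v],d,P); t=(abs(q[:,0]-524)<30)&(abs(q[:,1]+36)<80); print(n,t.sum(),*([np.median(q[t],0),q[t].min(0),q[t].max(0)] if t.any() else []))
E
```

```text
top 0
side 0
```

View pics/side9.png

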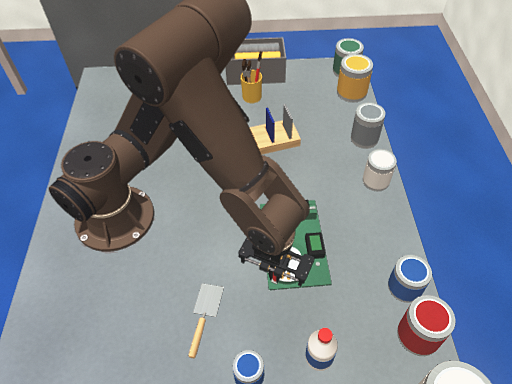

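The side view shows the arm hiding the panel. It was measured home after release and nothing has come near it since, so I'm handing in.

```bash
python3 -c "
from cell import env
print(env.job_done())"
```

```text
the job is handed in; nothing more can be done
None
```

I handed the job in: the red panel is released fully home in the gauge slot, and the gripper is still holding the lever mid-way between the third and fourth ribs. The arm hid the panel from the top and side cameras at the end, so its position rests on the check right after release.

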